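# Reject one acrylic sample, show the other label up

## Task

Take the acrylic sample plate with the red tag out of its wooden stand and stand it on its long edge in the slot of the red reject nest, notch still at the top, and let it go. Then take the green-tagged plate by its clear part, not by the frosted end (the end with the notched corner), and finish while holding it still in the air over the middle of the white light pad, a hand's breadth or so above it (about 10 to 20 cm): the label on the frosted end must be right above the pad's middle and face upward, tipped back at least half-way from upright to level. Leave the glue bottle, the tape and the tin where they are.

Things in the scene. Friction and masses are not known exactly. Their poses are not given: they have to be found in the camera images.
- green_plate_mid (a point): centre (half-way along, half-way up) of the green-tagged acrylic plate: clear pale blue, 120 long (x) x 8 thick (y) x 64 tall (z), about 75 g, standing on a long edge in a wooden stand, its upper 46 mm free, facing any way. The 40 mm at its +x end are frosted white; that end's top corner has a 10 x 10 mm notch. z is up at the start.
- green_plate_label (a point): centre of the label on the green-tagged plate: 40 mm from the plate's centre towards its +x (frosted, notched) end, on its +y face. The axes are the plate's; the +y axis points out of the label.
- red_plate_mid (a point): centre (half-way along, half-way up) of the red-tagged acrylic plate: clear pale blue, 120 long (x) x 8 thick (y) x 64 tall (z), about 75 g, standing on a long edge in a wooden stand, its upper 46 mm free, facing any way. The 40 mm at its +x end are frosted white; that end's top corner has a 10 x 10 mm notch. z is up at the start.
- green_plate: the green-tagged plate; origin: middle of the long edge it stands on, 32 mm below its centre; same axes as its centre. Tag: on the top edge of the frosted end, by the notch. A cream label with black bars is on the frosted end's +y face only (looking at it with the notch at the top, the notch is at the upper left).
- red_plate: the red-tagged plate; origin: middle of the long edge it stands on, 32 mm below its centre; same axes as its centre. Tag: on the top edge of the frosted end, by the notch. A cream label with black bars is on the frosted end's +y face only (looking at it with the notch at the top, the notch is at the upper left).
- green_stand: fixed wooden block, 110 long (its x) x 46 wide x 30 high, with a 10 mm wide, 18 mm deep open-ended kerf along its x in which the green-tagged plate stands; origin: centre of its underside on the bench. The two stands look alike and may be on either side.
- red_stand: fixed wooden block, 110 long (its x) x 46 wide x 30 high, with a 10 mm wide, 18 mm deep open-ended kerf along its x in which the red-tagged plate stands; origin: centre of its underside on the bench. The two stands look alike and may be on either side.
- nest_floor (a point): middle of the floor of the slot in the red reject nest, 10 mm above the bench. The slot runs along its x, 16 mm wide, 24 mm deep, open at both ends; z is up.
- nest: red reject nest, a fixed block 140 long (its x) x 56 wide x 34 high with one slot (dark floor) along its x; origin: centre of its underside on the bench.
- pad_top (a point): centre of the top of the white light pad, 12 mm above the bench; z is up.
- pad: white light pad in a black frame, fixed, 120 x 100 x 12 high; origin: centre of its underside on the bench.
- glue: white glue bottle, 56 diameter, 150 high, with blue label and orange cap, a bystander; origin: centre of its underside.
- tape: yellow roll of tape lying flat, 90 diameter, 25 high, a bystander; origin: centre of its underside.
- tin: tin with a green wrapper, 70 diameter, 90 high, a bystander; origin: centre of its underside.
There are look-alikes about, which are no part of the job. What is shaped like the green_plate but purple or yellow is not meant.

How it is judged:
On the way:
1. the red-tagged plate stands in the reject nest and has been let go, the green-tagged one still in its stand (x of red_plate_mid in the frame of nest_floor between -0.03 and 0.03 m and y of red_plate_mid in the frame of nest_floor between -0.012 and 0.012 m and z of red_plate_mid in the frame of nest_floor between 0.024 and 0.037 m and angle between red_plate_mid's own z axis and vertical below 0.4 rad and angle between the x axis of red_plate_mid and the x axis of nest_floor, either way round below 0.15 rad and contact force between the fingers and red_plate below 0.1 N and linear speed of red_plate below 0.03 m/s and distance of green_plate_mid from where it was at the start of the episode below 0.03 m), for 0.2 s.
At the end, for the whole second after the job is handed in: Red plate let go, still, on the floor of the nest slot: 30 mm of its middle, 0.15 rad along it, lean < 0.4 rad. Green plate held still by its clear part (to 12 mm past its centre), touching nothing else; label within 40 mm of the pad's middle, 90-260 mm above the bench, facing up within 0.92 rad (x of red_plate_mid in the frame of nest_floor between -0.03 and 0.03 m and y of red_plate_mid in the frame of nest_floor between -0.012 and 0.012 m and z of red_plate_mid in the frame of nest_floor between 0.024 and 0.037 m and angle between red_plate_mid's own z axis and vertical below 0.4 rad and angle between the x axis of red_plate_mid and the x axis of nest_floor, either way round below 0.15 rad and contact force between each of the fingers, green_plate and red_plate below 0.1 N and linear speed of each of red_plate, green_plate below 0.03 m/s and angle between green_plate_label's own y axis and vertical below 0.92 rad and horizontal distance between green_plate_label and pad_top below 0.04 m and height (world z) of green_plate_label between 0.09 and 0.26 m and x of the grasp point in the frame of green_plate_mid below 0.012 m and contact force between the fingers and green_plate above 2 N and contact force between green_plate and pad below 0.1 N and contact force between green_plate and nest below 0.1 N); the arm keeps its last pose, push and grip.
It fails at once if the glue bottle is moved by more than 30 mm (distance of glue from where it was at the start of the episode above 0.03 m).
It fails at once if the roll of tape is moved by more than 30 mm (distance of tape from where it was at the start of the episode above 0.03 m).
It fails at once if the tin is moved by more than 30 mm (distance of tin from where it was at the start of the episode above 0.03 m).
It also fails if it takes over 54 s, if anything falls off the work surface, if the arm or the gripper's body presses on something with over 40 N, if the wrist force passes 120 N, or if a joint passes its speed limit or range.

## Robot

A 6-joint arm with a two-finger parallel gripper is mounted at the origin on the work surface. World frame = base frame: x ahead of the robot, y to its left, z up, the work surface at z = 0. Lengths are in m, angles in rad, forces in N, time in s.
With the tool pointing down it reaches from about 0.35 to 0.875 m from the base axis. Payload 4.2 kg.
Tool frame: the origin (TCP) lies at the very end of the fingers, on their centre line; the grasp point (between the pads) lies 19 mm behind it; y points along the fingers, z is the direction in which the jaws open and shut, and the axes are right-handed (so a half turn about y gives the same grasp; the last joint's range is limited). The gripper opens to 87 mm and grips with 3 to 60 N. Pads are 19 mm wide; open, the fingers measure 117 mm over their backs; the gripper's body (75 mm by 190 mm) begins 51 mm behind the grasp point.
Start: joints at [1.395, 0.385, 0.008, 0, -1.194, -0.259], TCP at [0.263, 0.567, 0.223] pointing down, gripper open.
Joint ranges: [-3.14, 3.14], [-1.21, 2.06], [-1.07, 1.41], [-3.16, 2.05], [-2.99, -0.16], [-3.1, 3.1]. Speed limits (rad/s): [2.79, 2.79, 3.14, 3.14, 3.14, 3.14].

## Interface

Orientations are given as a unit quaternion [x, y, z, w].
In Python, from plant import get_obs, camera, job_done gives the robot as it stands.
- The arm moves only by the tool step_arm, never from a script. Its arguments are lists of equal length, an entry for each row: "jaw": the finger opening in mm, from 0 to 87; "offset": the shift along the tool's x, y, z in mm, a list of three; "delta_rot": the turn, a rotation vector about the tool's x, y, z in rad, a list of three. A call has 1 to 12 rows; each row is the pose to reach, as a shift and turn from the pose commanded when the call began, along the tool's axes at that moment; what a row does not reach only later rows make up. A row lasts 1/10 s, in which the tool goes at most 50 mm and 8.59 degrees, less where a joint would pass 70% of its speed; a pose out of reach is approached as far as the arm can. A call with a gripper value outside its range is refused whole. The fingers move at their own pace and stop on an object; the grip force is fixed at half the most. Time passes only in rows, so rows that repeat a pose let the fingers close. It gives the time, the measured TCP pose, the force and the opening at its end, in the units of the state.
- get_obs(): the state, without advancing time (a new reading comes with each control period).
- camera(name): name is "scene" or "side" or "wrist"; returns a dict with "img" (480x640x3 uint8, blue, green, red), "depth" (480x640 float32, m along the optical axis (not along the pixel's ray), 0 where there is no reading), "K" (3x3 intrinsics, pixels), "pose" (4x4, takes a point from camera to world coordinates). Camera axes: x right, y down, z forward; pixel columns grow to the right and rows downward; lengths in m; the calibration is good to about 2 mm. The wrist camera is an equidistant fisheye: a pixel r from the principal point sees the ray r / f radians off the axis. A picture is of the moment at which its call begins.
- job_done(): hands the job in, once; it reports no verdict.
The state is a dict: "time": time; "q": joint angles; "qd": joint speeds; "effort": joint torques, N m; "tool_pos": TCP position; "orientation": TCP orientation; "contact_force": force on the tool from outside, world axes, zero at the start; "wrist_torque": the same for the moment, N m; "width": opening from 0.0 (shut) to 1.0 (fully open).
Only numpy, scipy, OpenCV 4.12 (cv2) and the standard library are available. Lean on these libraries where they do the work, as an engineer would, in place of code of your own. Each camera call takes 0.05 s, during which the arm holds its last target. There are 200 camera calls.

## Working session

There is one attempt and no reset: what is moved stays moved. The work goes in short steps, Python scripts to look and compute and a tool call to move; the robot and the scene stay as the last step left them, time stands still between calls to the robot, and variables do not carry over. Pictures are saved under pics/ and viewed, about 8 in all and at most 12, crops included, and the job is handed in when it is done.

Besides the shell and the picture viewer there is one more tool, called after "Request:" in YAML: its name, and indented under it one key for each argument. step_arm: Moves the arm, as the interface text tells. Its arguments: {"type":"object","properties":{"jaw":{"type":"array"},"offset":{"type":"array"},"delta_rot":{"type":"array"}},"required":["jaw","offset","delta_rot"]}

```bash
ls; mkdir -p pics
python3 - <<'E'
from plant import get_obs,camera
import cv2,numpy as np
print(get_obs())
for n in("scene","side"):
    c=camera(n); np.savez(f"{n}.npz",**c); cv2.imwrite(f"pics/{n}.png",c["img"]); print(c["K"],c["pose"])
E
```

```text
pics
{'time': 0.0, 'q': array([ 1.39462030e+00,  3.85536107e-01,  6.61821821e-03, -5.34128540e-04,
       -1.19397990e+00, -2.58601319e-01]), 'qd': array([ 0.00139829,  0.0001978 , -0.00094843,  0.00079167,  0.00018237,
       -0.0020986 ]), 'effort': array([ 1.80422267e-04, -3.90666175e+01,  1.87409109e+01,  4.22010273e+00,
        1.10590787e-02, -1.84883106e-04]), 'tool_pos': array([0.26297391, 0.56631375, 0.22146375]), 'orientation': array([-0.15243232, -0.6896993 ,  0.69119846,  0.15272184]), 'contact_force': array([-0.2963513 ,  0.28788367,  0.18539568]), 'wrist_torque': array([ 0.00485598,  0.01425893, -0.03820669]), 'width': 0.9947427813400274}
[[452.21190299   0.         315.06537841]
 [  0.         452.21190299 242.90944576]
 [  0.           0.           1.        ]] [[ 0.27992195  0.67020139 -0.6873673   1.16267663]
 [ 0.95997019 -0.18791284  0.20771614 -0.21468461]
 [ 0.0100465  -0.71799642 -0.69597428  0.70003595]
 [ 0.          0.          0.          1.        ]]
[[457.24523519   0.         321.76256509]
 [  0.         457.24523519 234.04742787]
 [  0.           0.           1.        ]] [[ 0.91401712 -0.25341425  0.31678688  0.19402062]
 [-0.40566969 -0.57517419  0.71035677 -0.77457596]
 [ 0.00219311 -0.77778909 -0.62852154  0.69925276]
 [ 0.          0.          0.          1.        ]]
```

View pics/scene.png

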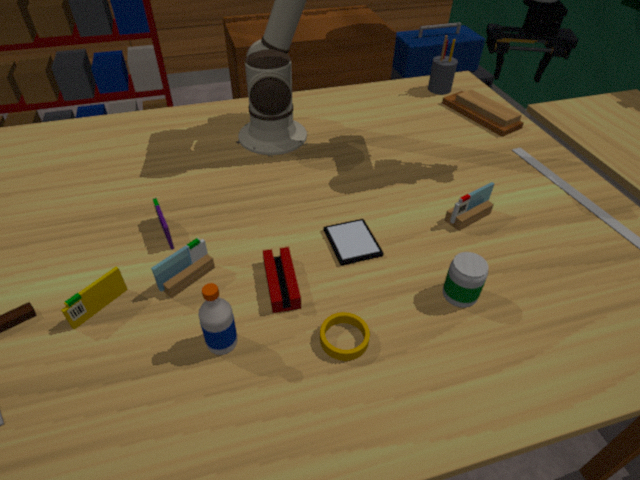

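View pics/side.png

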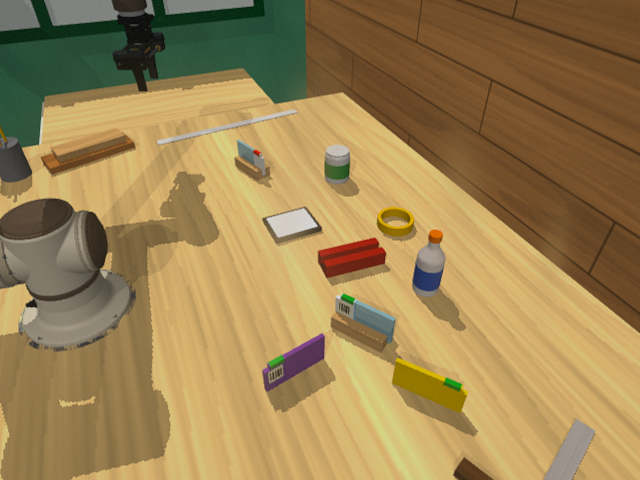

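Candidates: the purple (scene 163,222) and yellow (95,297) plates are decoys. The clear blue plate with the green tag (185,265) and the clear blue one with the red tag (472,205) are the targets. Next, close crops.

Run:
```python
import cv2,numpy as np
s=np.load("scene.npz")["img"];d=np.load("side.npz")["img"]
def crop(im,x,y,n):
    o=cv2.resize(im[y:y+60,x:x+80],(400,300),interpolation=cv2.INTER_CUBIC)
    for k in range(0,80,10):
        cv2.line(o,(k*5,0),(k*5,5 if k%20 else 12),(0,0,255),1)
        if k%20==0: cv2.putText(o,str(x+k),(k*5,22),0,.35,(0,0,255),1)
    for k in range(0,60,10):
        cv2.line(o,(0,k*5),(8,k*5),(0,0,255),1)
        if k%20==0 and k: cv2.putText(o,str(y+k),(9,k*5+4),0,.35,(0,0,255),1)
    return o
cv2.imwrite("pics/c.png",np.vstack([np.hstack([crop(s,432,175,0),crop(s,145,232,0)]),np.hstack([crop(d,215,130,0),crop(d,322,287,0)])]))
```

```text
(no output)
```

View pics/c.png

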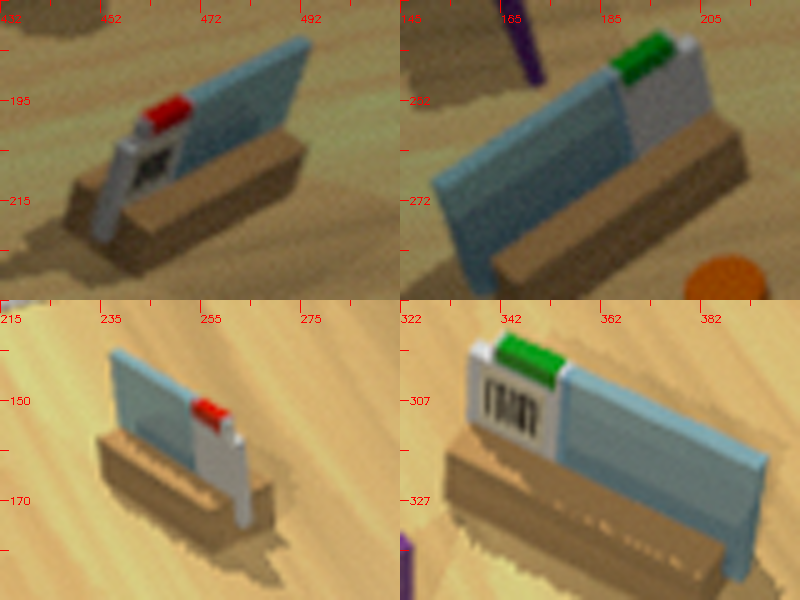

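The crops confirm it. The red plate's frosted end points toward the scene camera's left and its label faces the scene camera. The green plate's frosted end is at scene (200,245) and its label faces the side camera.

```bash
cat > h.py <<'E'
import numpy as np,cv2
def cloud(c):
    K,P,d=c["K"],c["pose"],c["depth"]
    v,u=np.mgrid[:d.shape[0],:d.shape[1]]
    X=np.stack([(u-K[0,2])/K[0,0]*d,(v-K[1,2])/K[1,1]*d,d],-1)
    W=X@P[:3,:3].T+P[:3,3]; W[d==0]=np.nan
    return W
def onplane(c,uv,z):
    K,P=c["K"],c["pose"]; r=P[:3,:3]@np.array([(uv[0]-K[0,2])/K[0,0],(uv[1]-K[1,2])/K[1,1],1])
    return P[:3,3]+r*(z-P[2,3])/r[2]
def proj(c,p):
    K,P=c["K"],c["pose"]; q=K@(P[:3,:3].T@(np.array(p)-P[:3,3])); return q[:2]/q[2]
E
python3 - <<'E'
from h import *
R={"scene":dict(red=(432,175,512,235),green=(145,232,225,292),nest=(255,240,310,318),pad=(315,212,390,270),glue=(195,280,240,355),tin=(440,250,492,308),tape=(315,308,375,362)),
"side":dict(red=(225,135,280,185),green=(325,285,405,355),nest=(312,235,390,280),pad=(258,203,325,245),glue=(408,228,448,298),tin=(320,142,354,185),tape=(372,203,418,240))}
zr=dict(red=(.04,.074),green=(.04,.074),nest=(.028,.042),pad=(.007,.02),glue=(.03,.1),tin=(.02,.085),tape=(.012,.03))
for cam in R:
    c=dict(np.load(cam+".npz")); W=cloud(c)
    for n,(a,b,e,f) in R[cam].items():
        p=W[b:f,a:e].reshape(-1,3); p=p[~np.isnan(p[:,0])]
        q=p[(p[:,2]>zr[n][0])&(p[:,2]<zr[n][1])]
        t=cv2.minAreaRect(q[:,:2].astype(np.float32))
        m=np.median(q[:,:2],0); u,s,v=np.linalg.svd(q[:,:2]-m,full_matrices=0)
        print(cam,n,len(q),"med",m.round(4),"dir",np.degrees(np.arctan2(v[0,1],v[0,0])).round(1),"rect",np.round(t[0],4),np.round(t[1],4),round(t[2],1),"zmax",p[:,2].max().round(4), "range along",np.percentile((q[:,:2]-m)@v[0],[1,99]).round(4),"perp",np.percentile((q[:,:2]-m)@v[1],[2,50,98]).round(4))
E
```

```text
scene red 387 med [0.488  0.3626] dir -72.0 rect [0.4816 0.3693] [0.0116 0.1224] 19.2 zmax 0.0787 range along [-0.0684  0.0523] perp [-0.0073 -0.0004  0.0018]
scene green 744 med [ 0.5014 -0.293 ] dir -53.3 rect [ 0.4752 -0.2855] [0.0909 0.1358] 77.6 zmax 0.152 range along [-0.0639  0.0546] perp [-0.0857  0.0012  0.0059]
scene nest 1127 med [ 0.5737 -0.1083] dir -4.6 rect [ 0.5663 -0.1046] [0.0562 0.1445] 85.5 zmax 0.037 range along [-0.0767  0.0622] perp [-0.0304  0.0048  0.0242]
scene pad 1724 med [0.498  0.0725] dir 1.1 rect [0.4925 0.0744] [0.1211 0.1004] 1.1 zmax 0.0167 range along [-0.064   0.0536] perp [-0.0493  0.      0.0463]
scene glue 968 med [ 0.6955 -0.2385] dir -88.3 rect [ 0.6811 -0.2394] [0.0565 0.0424] 89.1 zmax 0.152 range along [-0.0272  0.0273] perp [-0.0059 -0.      0.0234]
scene tin 1005 med [0.7148 0.209 ] dir 46.2 rect [0.7018 0.2195] [0.0706 0.0412] 43.9 zmax 0.0929 range along [-0.0348  0.0333] perp [-0.0294 -0.0045  0.0021]
scene tape 922 med [ 0.7326 -0.0275] dir -22.5 rect [ 0.7285 -0.0257] [0.0891 0.0891] 78.8 zmax 0.028 range along [-0.048   0.0393] per
[... 456 characters left out ...]
e along [-0.0713  0.067 ] perp [-0.0329  0.0026  0.0238]
side pad 1249 med [0.4863 0.0678] dir -179.2 rect [0.4892 0.0739] [0.1208 0.1039] 0.9 zmax 0.0174 range along [-0.0606  0.0566] perp [-0.0522  0.      0.044 ]
side glue 789 med [ 0.653  -0.2595] dir 138.4 rect [ 0.664  -0.2475] [0.0389 0.0562] 48.1 zmax 0.1512 range along [-0.0274  0.027 ] perp [-0.0239 -0.0037  0.0022]
side tin 541 med [0.6726 0.2041] dir -25.5 rect [0.6784 0.2152] [0.0416 0.0699] 61.0 zmax 0.0928 range along [-0.0334  0.0357] perp [-0.0262 -0.0021  0.0064]
side tape 475 med [ 0.7231 -0.0307] dir -125.8 rect [ 0.7237 -0.0279] [0.0901 0.0881] 41.7 zmax 0.0362 range along [-0.0468  0.0394] perp [-0.0428 -0.001   0.0401]
```

```bash
cat >> h.py <<'E'
from scipy.spatial.transform import Rotation as Ro
def plan(o,pos,axes):
    """axes: 3x3 target tool axes columns; prints offset mm / rotvec in tool frame"""
    R=Ro.from_quat(o["orientation"]); off=R.inv().apply(np.array(pos)-o["tool_pos"])*1000
    rv=(R.inv()*Ro.from_matrix(axes)).as_rotvec()
    print("offset",off.round(1),"rot",rv.round(4),"rows>=",np.ceil(max(np.linalg.norm(off)/50,np.degrees(np.linalg.norm(rv))/8.59)))
def down(az):
    z=np.array([np.cos(az),np.sin(az),0]); y=np.array([0,0,-1.]); return np.column_stack([np.cross(y,z),y,z])
def log(o):
    import json; open("log.jsonl","a").write(json.dumps({k:np.asarray(o[k]).tolist() for k in("q","tool_pos","orientation")})+"\n")
E
python3 - <<'E'
from h import *
from plant import get_obs
o=get_obs(); log(o)
print(Ro.from_quat(o["orientation"]).as_matrix().round(3))
for a in(18.5,198.5): plan(o,[.480,.3682,.15],down(np.radians(a)))
c=dict(np.load("scene.npz")); W=cloud(c)[232:292,145:225].reshape(-1,3)
d=np.array([-.552,.834]);n=np.array([-.834,-.552]);c0=np.array([.4955,-.2897])
q=W[(W[:,2]>.04)&(W[:,2]<.074)]; a=(q[:,:2]-c0)@d; b=(q[:,:2]-c0)@n; k=abs(b)<.02
print(np.percentile(a[k],[1,99]),np.percentile(b[k],[2,50,98]),np.polyfit(a[k],b[k],1))
E
```

```text
[[-0.907 -0.001 -0.421]
 [ 0.421 -0.002 -0.907]
 [-0.    -1.     0.002]]
offset [-280.3   71.8   88.1] rot [-1.0000e-03 -2.3287e+00  2.2000e-03] rows>= 16.0
offset [-280.3   71.8   88.1] rot [-1.800e-03  8.129e-01 -8.000e-04] rows>= 7.0
[-0.06067925  0.05806102] [-0.00665575 -0.00445094  0.00067044] [-0.01211324 -0.00435238]
```

Request:
step_arm:
  jaw: [87,87,87,87,87,87,87,87,87,87]
  offset:
    - [-40,12,13]
    - [-80,26,25]
    - [-120,39,38]
    - [-160,52,50]
    - [-200,65,63]
    - [-240,78,75]
    - [-280,92,88]
    - [-280,92,88]
    - [-280,92,88]
    - [-280,92,88]
  delta_rot:
    - [0,0.12,0]
    - [0,0.24,0]
    - [0,0.36,0]
    - [0,0.48,0]
    - [0,0.6,0]
    - [0,0.72,0]
    - [0,0.813,0]
    - [0,0.813,0]
    - [0,0.813,0]
    - [0,0.813,0]

```text
time: 1.1
tool_pos: [0.4799, 0.3696, 0.1307]
orientation: [0.413, 0.574, -0.574, -0.413]
contact_force: [0.0, 0.1, 0.3]
width: 1.001
```

Run:
```python
from h import *
from plant import get_obs,camera
o=get_obs(); log(o); print(o["q"],o["tool_pos"],o["time"])
plan(o,[.480,.3682,.040],down(np.radians(198.5)))
c=camera("wrist"); cv2.imwrite("pics/w1.png",c["img"]); print(c["K"]); np.savez("w1.npz",**c)
```

```text
[ 9.23327799e-01  4.29545858e-01 -1.67160116e-01 -1.62721514e-05
 -9.73706984e-01 -5.99321542e-01] [0.47987642 0.36964738 0.13069935] 1.1
offset [-1.4 90.7  0.4] rot [0.0003 0.0011 0.0002] rows>= 2.0
[[371.64829954   0.         321.74675449]
 [  0.         371.64829954 235.01487844]
 [  0.           0.           1.        ]]
```

View pics/w1.png

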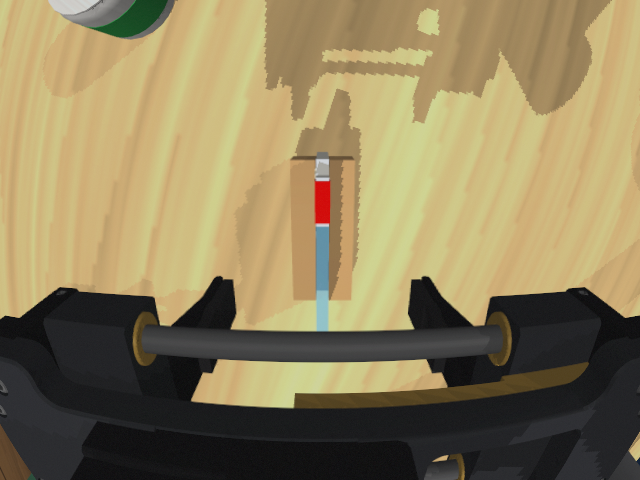

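Wrist view: the red plate runs straight up column 322, midway between the fingers (235 and 410), with the red tag at (322,200). Jaws are aligned, so I go down and grip.

Request:
step_arm:
  jaw: [87,87,87,87,0,0,0,0,0,0,0,0]
  offset:
    - [-1,35,0]
    - [-1,65,0]
    - [-1,90,0]
    - [-1,90,0]
    - [-1,90,0]
    - [-1,90,0]
    - [-1,90,0]
    - [-1,90,0]
    - [-1,90,0]
    - [-1,90,0]
    - [-1,90,0]
    - [-1,90,0]
  delta_rot:
    - [0,0,0]
    - [0,0,0]
    - [0,0,0]
    - [0,0,0]
    - [0,0,0]
    - [0,0,0]
    - [0,0,0]
    - [0,0,0]
    - [0,0,0]
    - [0,0,0]
    - [0,0,0]
    - [0,0,0]

```text
time: 2.35
tool_pos: [0.4805, 0.3681, 0.0405]
orientation: [-0.413, -0.574, 0.574, 0.413]
contact_force: [0.8, 0.0, -0.1]
width: 0.353
```

Run:
```python
from h import *
from plant import get_obs
o=get_obs(); log(o); print(o["q"],o["tool_pos"],o["width"]*87,o["contact_force"])
```

```text
[ 9.20930999e-01  5.33510354e-01 -2.57750549e-01  3.01914037e-05
 -7.79595268e-01 -5.98010065e-01] [0.48046188 0.36808499 0.04053452] 30.67584677767082 [ 0.82507538  0.03567071 -0.11988586]
```

Still closing; wait.

Request:
step_arm:
  jaw: [0,0,0,0,0,0,0,0]
  offset:
    - [0,0,0]
    - [0,0,0]
    - [0,0,0]
    - [0,0,0]
    - [0,0,0]
    - [0,0,0]
    - [0,0,0]
    - [0,0,0]
  delta_rot:
    - [0,0,0]
    - [0,0,0]
    - [0,0,0]
    - [0,0,0]
    - [0,0,0]
    - [0,0,0]
    - [0,0,0]
    - [0,0,0]

```text
time: 3.15
tool_pos: [0.4804, 0.3681, 0.0405]
orientation: [-0.413, -0.574, 0.574, 0.413]
contact_force: [0.9, 0.1, -0.0]
width: 0.09
```

Request:
step_arm:
  jaw: [0,0,0,0,0]
  offset:
    - [0,-20,0]
    - [0,-50,0]
    - [0,-90,0]
    - [0,-120,0]
    - [0,-120,0]
  delta_rot:
    - [0,0,0]
    - [0,0,0]
    - [0,0,0]
    - [0,0,0]
    - [0,0,0]

```text
time: 3.65
tool_pos: [0.4826, 0.3703, 0.166]
orientation: [0.413, 0.578, -0.57, -0.412]
contact_force: [0.3, 0.6, -1.4]
width: 0.092
```

Run:
```python
from h import *
from plant import get_obs
o=get_obs(); log(o); print(o["q"],o["tool_pos"],o["width"]*87,o["contact_force"])
# gripped at z .0405 with plate bottom .012, nest floor .010
plan(o,[.565,-.1052,.16],down(np.radians(265.5)))
```

```text
[ 0.9210373   0.39519652 -0.12529676  0.00176363 -1.03977558 -0.597963  ] [0.48261306 0.37025953 0.1659933 ] 7.964649107154954 [ 0.25191331  0.56345077 -1.4490364 ]
offset [-477.     3.1   73.3] rot [ 0.0112 -1.1683 -0.0015] rows>= 10.0
```

Request:
step_arm:
  jaw: [0,0,0,0,0,0,0,0,0,0,0,0]
  offset:
    - [-40,0,6]
    - [-85,0,13]
    - [-130,0,19]
    - [-175,0,26]
    - [-220,0,32]
    - [-265,0,39]
    - [-310,0,46]
    - [-355,0,52]
    - [-400,0,59]
    - [-440,0,65]
    - [-475,0,70]
    - [-475,0,70]
  delta_rot:
    - [0,-0.1,0]
    - [0,-0.21,0]
    - [0,-0.32,0]
    - [0,-0.43,0]
    - [0,-0.54,0]
    - [0,-0.65,0]
    - [0,-0.76,0]
    - [0,-0.87,0]
    - [0,-0.98,0]
    - [0,-1.08,0]
    - [0,-1.169,0]
    - [0,-1.169,0]

```text
time: 4.85
tool_pos: [0.5644, -0.108, 0.1593]
orientation: [-0.029, -0.706, 0.707, 0.03]
contact_force: [0.3, 0.2, -1.4]
width: 0.091
```

Request:
step_arm:
  jaw: [0,0,0,0]
  offset:
    - [0,0,0]
    - [0,0,0]
    - [0,0,0]
    - [0,0,0]
  delta_rot:
    - [0,0,0]
    - [0,0,0]
    - [0,0,0]
    - [0,0,0]

```text
time: 5.25
tool_pos: [0.5648, -0.1034, 0.1606]
orientation: [0.027, 0.707, -0.707, -0.027]
contact_force: [-0.2, 0.2, -0.6]
width: 0.088
```

Run:
```python
from h import *
from plant import get_obs,camera
o=get_obs(); log(o); print(o["q"],o["tool_pos"],o["width"]*87,o["contact_force"])
plan(o,[.565,-.1052,.0405],down(np.radians(265.5)))
a=camera("scene")["img"][190:340,200:400]; b=camera("wrist")["img"]
cv2.imwrite("pics/p2.png",np.hstack([cv2.resize(a,(440,330)),cv2.resize(b,(360,330))[:, :]]))
```

```text
[ 1.00846378e-01  3.50722770e-01 -2.09130524e-01 -1.02969811e-04
 -1.01084888e+00  1.39270911e+00] [ 0.56479485 -0.10343778  0.16063366] 7.6570593806077305 [-0.24998172  0.16032388 -0.57780908]
offset [ -0.3 120.1   1.8] rot [ 0.0001  0.0012 -0.0001] rows>= 3.0
```

View pics/p2.png

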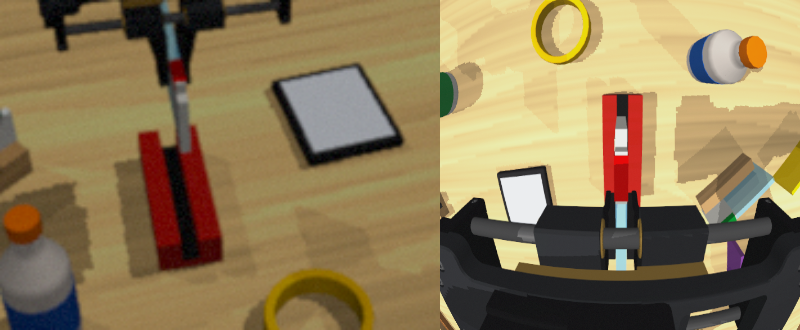

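Wrist: plate (col 621) lies along the slot centre (col 622), parallel to it. The nest is free underneath. Lowering gently.

Request:
step_arm:
  jaw: [0,0,0,0,0,0,0,0,0,0]
  offset:
    - [0,35,1]
    - [0,65,2]
    - [0,80,2]
    - [0,90,2]
    - [0,100,2]
    - [0,107,2]
    - [0,113,2]
    - [0,118,2]
    - [0,120,2]
    - [0,120,2]
  delta_rot:
    - [0,0,0]
    - [0,0,0]
    - [0,0,0]
    - [0,0,0]
    - [0,0,0]
    - [0,0,0]
    - [0,0,0]
    - [0,0,0]
    - [0,0,0]
    - [0,0,0]

```text
time: 6.35
tool_pos: [0.5647, -0.1065, 0.0405]
orientation: [-0.028, -0.707, 0.707, 0.028]
contact_force: [0.4, -0.5, -1.0]
width: 0.089
```

Request:
step_arm:
  jaw: [0,0,0]
  offset:
    - [0,1,0]
    - [0,1.5,0]
    - [0,1.5,0]
  delta_rot:
    - [0,0,0]
    - [0,0,0]
    - [0,0,0]

```text
time: 6.65
tool_pos: [0.5648, -0.1065, 0.0392]
orientation: [0.028, 0.707, -0.707, -0.028]
contact_force: [0.1, -0.8, -0.5]
width: 0.088
```

Request:
step_arm:
  jaw: [12,16,22,30,40,40,40,50,60,87,87,87]
  offset:
    - [0,0,0]
    - [0,0,0]
    - [0,0,0]
    - [0,0,0]
    - [0,0,0]
    - [0,0,0]
    - [0,0,0]
    - [0,-30,0]
    - [0,-70,0]
    - [0,-110,0]
    - [0,-140,0]
    - [0,-140,0]
  delta_rot:
    - [0,0,0]
    - [0,0,0]
    - [0,0,0]
    - [0,0,0]
    - [0,0,0]
    - [0,0,0]
    - [0,0,0]
    - [0,0,0]
    - [0,0,0]
    - [0,0,0]
    - [0,0,0]
    - [0,0,0]

```text
time: 7.85
tool_pos: [0.5677, -0.1067, 0.1846]
orientation: [-0.031, -0.707, 0.707, 0.024]
contact_force: [0.1, -0.4, 0.6]
width: 0.832
```

Run:
```python
from h import *
from plant import get_obs,camera
o=get_obs(); log(o); print(o["q"],o["tool_pos"],o["width"]*87,o["contact_force"])
g=np.array([.4955,-.2897])+np.array([.552,-.834])*.022
print(g); plan(o,[*g,.15],down(np.radians(33.5)))
c=camera("side"); W=cloud(c); a=c["img"][220:310,300:420]; d=camera("scene"); b=d["img"][220:340,220:380]
cv2.imwrite("pics/p3.png",np.hstack([cv2.resize(a,(400,300)),cv2.resize(b,(400,300))]))
for c in(c,d):
    p=cloud(c).reshape(-1,3); p=p[(p[:,2]>.045)&(p[:,2]<.073)&(abs(p[:,0]-.565)<.08)&(abs(p[:,1]+.105)<.03)]
    m=p.mean(0);v=np.linalg.svd(p-m)[2] if 0 else np.linalg.svd(p-m,full_matrices=0)[2]
    print(len(p),m,np.percentile(p[:,0],[1,99]),"normal",v[2],"dir",v[0])
```

```text
[ 0.09537092  0.32901608 -0.176955    0.00173441 -1.0538818   1.39665819] [ 0.56770365 -0.10668629  0.18456995] 72.41501589223816 [ 0.08982956 -0.43016834  0.57423336]
[ 0.507644 -0.308048]
offset [ 44.6  34.  205.4] rot [-0.0121 -2.2334 -0.0065] rows>= 15.0
534 [ 0.55889977 -0.10892362  0.05989893] [0.5028851  0.62062111] normal [ 0.08452917  0.99504321 -0.05238158] dir [-0.99623654  0.08540815  0.01477153]
163 [ 0.58213137 -0.1084577   0.06397685] [0.50555114 0.62569786] normal [ 0.05419278  0.99464358 -0.08801867] dir [ 0.99592436 -0.06020541 -0.06715634]
```

View pics/p3.png

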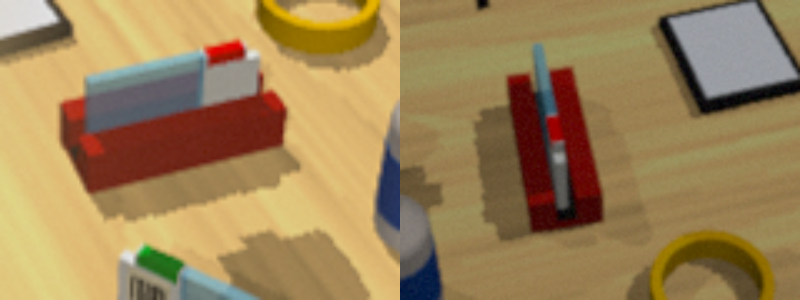

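The red plate stands in the slot, let go and nearly upright, with a lean of about 0.05–0.09 rad. Next I check whether the final tilted pose is reachable, by fitting the arm geometry to the logged poses.

```bash
cat > kin.py <<'E'
import json,numpy as np
from scipy.optimize import least_squares
from scipy.spatial.transform import Rotation as Ro
L=[json.loads(l) for l in open("log.jsonl")]
Q=np.array([l["q"] for l in L]);P=np.array([l["tool_pos"] for l in L]);RR=Ro.from_quat([l["orientation"] for l in L])
def fk(p,q):
    a,l2,l3,e,h,b,D=p
    f=q[1]-q[2]
    w=np.array([a+l2*np.sin(q[1])+l3*np.cos(f)+e*np.sin(f),b,h+l2*np.cos(q[1])-l3*np.sin(f)+e*np.cos(f)])
    # forearm frame: x fwd along forearm
    R=Ro.from_euler("z",q[0])*Ro.from_euler("y",f)*Ro.from_euler("x",s4*q[3])*Ro.from_euler("y",-q[4])*Ro.from_euler("x",s6*q[5])
    return Ro.from_euler("z",q[0]).apply(w)+R.apply([D,0,0]),R
s4=s6=1
def fit(D=None):
    f=lambda p:np.concatenate([fk([*p,D],q)[0]-x for q,x in zip(Q,P)])
    return least_squares(f,[0,.5,.4,0,.4,-.16])
if __name__=="__main__":
    for D in(.25,.3):
        r=fit(D); print(D,r.x.round(4),np.abs(r.fun).max())
    for q,R0 in zip(Q,RR): print((fk([*r.x,D],q)[1].inv()*R0).as_matrix().round(2).tolist())
E
python3 kin.py
```

```text
0.25 [ 0.0008  0.5615  0.4219  0.0012  0.1064 -0.16  ] 0.000797511850038124
0.3 [ 1.000e-04  5.643e-01  4.219e-01  2.000e-04  1.546e-01 -1.601e-01] 0.0006465691047018995
[[-0.0, 1.0, -0.0], [0.87, 0.0, 0.49], [0.49, 0.0, -0.87]]
[[-0.0, 1.0, -0.0], [0.36, 0.0, 0.93], [0.93, 0.0, -0.36]]
[[0.0, 1.0, 0.0], [0.37, -0.0, 0.93], [0.93, -0.0, -0.37]]
[[0.0, 1.0, 0.0], [0.37, -0.0, 0.93], [0.93, -0.0, -0.37]]
[[-0.0, 1.0, 0.0], [-0.94, 0.0, -0.35], [-0.35, -0.0, 0.94]]
[[0.0, 1.0, -0.0], [-0.94, -0.0, -0.34], [-0.34, 0.0, 0.94]]
```

```bash
cat > ik.py <<'E'
import kin; from kin import *
kin.s6=-1
lo=np.array([-3.1,-1.2,-1.05,-3.1,-2.95,-.2]);lo[5]=-3.05;hi=np.array([3.1,2.0,1.38,2.0,-.2,3.05])
def run(D,s4,h,opts,t,azs):
    kin.s4=s4; p=[*fit(D).x,D]
    C=(fk(p,Q[-2])[1].inv()*RR[-2])
    for B in opts:
      for az in azs:
        yp=np.array([np.sin(np.pi/2-t)*np.cos(np.radians(az)),np.cos(t)*np.sin(np.radians(az)),np.sin(t)])
        zp=np.array([-np.sin(t)*np.cos(np.radians(az)),-np.sin(t)*np.sin(np.radians(az)),np.cos(t)]); xp=np.cross(yp,zp)
        M=np.column_stack([-xp,-zp,-yp]) if not B else np.column_stack([xp,-zp,yp])
        T=np.array([.491,.074,h])-.0035*zp*-1*0-(.062*xp+.0035*zp+.004*yp)
        best=None
        for q4 in(-1.5,0,1.):
          for q6 in(-1.5,1.5):
            f=lambda q:np.concatenate([(fk(p,q)[0]-T)*5,((Ro.from_matrix(M).inv()*fk(p,q)[1]*C).as_rotvec())])
            r=least_squares(f,[.3,.3,-.2,q4,-1,q6],bounds=(lo,hi))
            if best is None or r.cost<best.cost:best=r
        print(D,s4,"B" if B else "A",az,round(t,2),"cost %.1e"%best.cost,best.x.round(2))
if __name__=="__main__":
    for D in(.3,.33): run(D,1,.18,(0,1),.85,(8,40,-40,75,-75,100,-100))
E
python3 ik.py
```

```text
0.3 1 A 8 0.85 cost 4.1e-29 [ 0.99 -0.02 -0.98 -1.62 -0.6  -2.28]
0.3 1 A 40 0.85 cost 2.1e-03 [ 0.63 -0.06 -1.01 -3.1  -0.23 -3.05]
0.3 1 A -40 0.85 cost 1.4e-26 [ 1.01  0.27 -0.62 -0.98 -1.11 -2.36]
0.3 1 A 75 0.85 cost 4.5e-31 [ 0.09  0.19 -0.74  1.3  -0.82  2.26]
0.3 1 A -75 0.85 cost 1.4e-28 [ 0.84  0.46 -0.29 -0.69 -1.42 -2.47]
0.3 1 A 100 0.85 cost 2.9e-31 [ 0.    0.34 -0.5   0.94 -1.15  2.34]
0.3 1 A -100 0.85 cost 1.1e-30 [ 0.7   0.57 -0.09 -0.51 -1.62 -2.61]
0.3 1 B 8 0.85 cost 9.4e-31 [ 0.99 -0.02 -0.98 -1.62 -0.6   0.86]
0.3 1 B 40 0.85 cost 2.1e-03 [ 0.63 -0.06 -1.01 -3.1  -0.23  0.09]
0.3 1 B -40 0.85 cost 1.1e-28 [ 1.01  0.27 -0.62 -0.98 -1.11  0.78]
0.3 1 B 75 0.85 cost 8.0e-26 [ 0.09  0.19 -0.74  1.3  -0.82 -0.89]
0.3 1 B -75 0.85 cost 5.7e-31 [ 0.84  0.46 -0.29 -0.69 -1.42  0.67]
0.3 1 B 100 0.85 cost 3.0e-31 [ 0.    0.34 -0.5   0.94 -1.15 -0.8 ]
0.3 1 B -100 0.85 cost 6.0e-29 [ 0.7   0.57 -0.09 -0.51 -1.62  0.54]
0.33 1 A 8 0.85 cost 4.0e-23 [ 1.07 -0.04 -1.05 -1.61 -0.65 -2.35]
0.33 1 A 40 0.85 cost 2.3e-03 [ 0.63 -0.07 -1.05 -3.1  -0.24 -3.05]
0.33 1 A -40 0.85 cost 4.4e-31 [ 1.06  0.28 -0.64 -0.96 -1.12 -2.41]
0.33 1 A 75 0.85 cost 4.2e-29 [ 0.03  0.21 -0.74  1.29 -0.85  2.31]
0.33 1 A -75 0.85 cost 2.4e-26 [ 0.87  0.48 -0.28 -0.67 -1.42 -2.5 ]
0.33 1 A 100 0.85 cost 1.5e-29 [-0.04  0.37 -0.49  0.92 -1.17  2.37]
0.33 1 A -100 0.85 cost 5.6e-28 [ 0.72  0.6  -0.06 -0.49 -1.63 -2.62]
0.33 1 B 8 0.85 cost 2.1e-19 [ 1.07 -0.04 -1.05 -1.61 -0.65  0.79]
0.33 1 B 40 0.85 cost 2.3e-03 [ 0.63 -0.08 -1.05 -3.1  -0.24  0.09]
0.33 1 B -40 0.85 cost 1.0e-28 [ 1.06  0.28 -0.64 -0.96 -1.12  0.73]
0.33 1 B 75 0.85 cost 6.5e-30 [ 0.03  0.21 -0.74  1.29 -0.85 -0.83]
0.33 1 B -75 0.85 cost 2.0e-30 [ 0.87  0.48 -0.28 -0.67 -1.42  0.64]
0.33 1 B 100 0.85 cost 3.5e-31 [-0.04  0.37 -0.49  0.92 -1.17 -0.77]
0.33 1 B -100 0.85 cost 1.2e-31 [ 0.72  0.6  -0.06 -0.49 -1.63  0.52]
```

Request:
step_arm:
  jaw: [87,87,87,87,87,87,87,87,87,87]
  offset:
    - [6,0,25]
    - [12,0,55]
    - [18,5,85]
    - [24,10,115]
    - [30,18,150]
    - [36,26,180]
    - [41,39,205]
    - [41,39,205]
    - [41,39,205]
    - [41,39,205]
  delta_rot:
    - [0,0.13,0]
    - [0,0.26,0]
    - [0,0.39,0]
    - [0,0.52,0]
    - [0,0.65,0]
    - [0,0.78,0]
    - [0,0.908,0]
    - [0,0.908,0]
    - [0,0.908,0]
    - [0,0.908,0]

```text
time: 8.95
tool_pos: [0.5077, -0.307, 0.1396]
orientation: [-0.334, -0.623, 0.623, 0.335]
contact_force: [0.5, 0.1, 0.5]
width: 0.998
```

Run:
```python
from h import *
from plant import get_obs,camera
o=get_obs(); log(o); print(o["q"],o["tool_pos"],o["width"]*87,o["contact_force"])
plan(o,[.5076,-.308,.0405],down(np.radians(213.5)))
cv2.imwrite("pics/w4.png",camera("wrist")["img"])
```

```text
[-2.71239045e-01  4.02031747e-01 -1.87185408e-01 -6.30799729e-05
 -9.82446810e-01  8.56877118e-01] [ 0.5077397  -0.30704598  0.13959044] 86.79230297704888 [0.51973705 0.14761104 0.46553972]
offset [-0.8 99.1  0.6] rot [-0.0005  0.0009  0.0007] rows>= 2.0
```

View pics/w4.png

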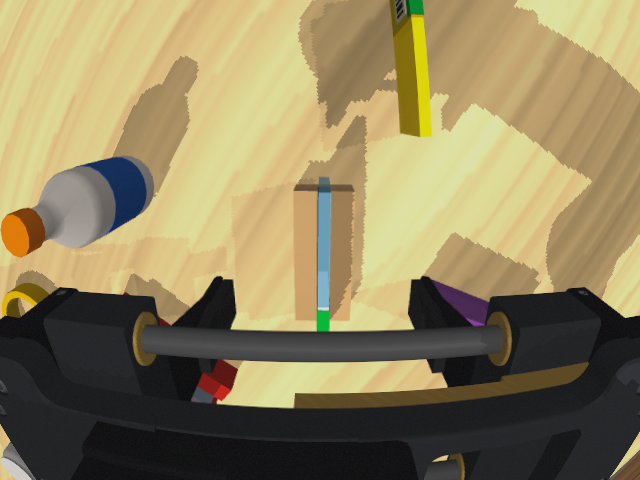

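Wrist view: the green plate (col 323) is centred between the jaws. The gripper is over its clear part, and the green tag at (323,320) lies on the base side. The purple decoy (455,300) and the glue (80,200) are clear.

Request:
step_arm:
  jaw: [50,50,50,50,50,50,0,0,0,0,0,0]
  offset:
    - [0,20,0]
    - [0,45,0]
    - [0,70,0]
    - [0,90,0]
    - [0,99,0]
    - [0,99,0]
    - [0,99,0]
    - [0,99,0]
    - [0,99,0]
    - [0,99,0]
    - [0,99,0]
    - [0,99,0]
  delta_rot:
    - [0,0,0]
    - [0,0,0]
    - [0,0,0]
    - [0,0,0]
    - [0,0,0]
    - [0,0,0]
    - [0,0,0]
    - [0,0,0]
    - [0,0,0]
    - [0,0,0]
    - [0,0,0]
    - [0,0,0]

```text
time: 10.2
tool_pos: [0.5077, -0.3077, 0.0413]
orientation: [0.335, 0.623, -0.623, -0.335]
contact_force: [0.4, -0.4, -0.2]
width: 0.115
```

Request:
step_arm:
  jaw: [0,0,0,0,0,0]
  offset:
    - [0,0,0]
    - [0,0,0]
    - [0,0,0]
    - [0,0,0]
    - [0,0,0]
    - [0,0,0]
  delta_rot:
    - [0,0,0]
    - [0,0,0]
    - [0,0,0]
    - [0,0,0]
    - [0,0,0]
    - [0,0,0]

```text
time: 10.8
tool_pos: [0.5077, -0.3077, 0.0412]
orientation: [-0.335, -0.623, 0.623, 0.335]
contact_force: [-0.8, -0.2, 2.0]
width: 0.089
```

Request:
step_arm:
  jaw: [0,0,0,0,0,0,0,0,0,0]
  offset:
    - [0,-10,0]
    - [0,-25,0]
    - [0,-50,0]
    - [0,-80,0]
    - [0,-115,0]
    - [0,-150,0]
    - [0,-180,0]
    - [0,-200,0]
    - [0,-200,0]
    - [0,-200,0]
  delta_rot:
    - [0,0,0]
    - [0,0,0]
    - [0,0,0]
    - [0,0,0]
    - [0,0,0]
    - [0,0,0]
    - [0,0,0]
    - [0,0,0]
    - [0,0,0]
    - [0,0,0]

```text
time: 11.8
tool_pos: [0.5073, -0.3073, 0.2409]
orientation: [0.335, 0.623, -0.622, -0.335]
contact_force: [0.8, 0.2, -1.2]
width: 0.091
```

Run:
```python
from h import *
from plant import get_obs
o=get_obs(); log(o); print(o["q"],o["tool_pos"],o["width"]*87,o["contact_force"],o["time"])
t=.85; az=np.radians(-100)
yp=np.array([np.cos(t)*np.cos(az),np.cos(t)*np.sin(az),np.sin(t)]);zp=np.array([-np.sin(t)*np.cos(az),-np.sin(t)*np.sin(az),np.cos(t)]);xp=np.cross(yp,zp)
T=np.array([.491,.074,.18])-(.062*xp+.0035*zp+.004*yp); print(T)
print("tilted final from here:"); plan(o,T,np.column_stack([xp,-zp,yp]))
print("above, level:"); plan(o,[.55,.06,.25],down(np.radians(260)))
```

```text
[-2.72217936e-01  3.18605022e-01 -4.40118300e-02 -8.99817337e-04
 -1.20820095e+00  8.56287545e-01] [ 0.50733249 -0.30726209  0.24085233] 7.879818644289188 [ 0.84795197  0.23210024 -1.16625734] 11.8
[0.5520599  0.06324411 0.17468494]
tilted final from here:
offset [ 284.5   66.5 -241.5] rot [ 0.8024 -0.7619  0.3451] rows>= 8.0
above, level:
offset [ 282.9   -8.8 -238. ] rot [ 8.000e-04 -8.125e-01  3.000e-04] rows>= 8.0
```

Request:
step_arm:
  jaw: [0,0,0,0,0,0,0,0,0,0,0,0]
  offset:
    - [25,0,-20]
    - [55,-2,-45]
    - [85,-3,-70]
    - [115,-4,-95]
    - [145,-5,-120]
    - [175,-6,-147]
    - [205,-7,-172]
    - [235,-8,-198]
    - [260,-9,-220]
    - [275,-9,-232]
    - [283,-9,-238]
    - [283,-9,-238]
  delta_rot:
    - [0,-0.07,0]
    - [0,-0.15,0]
    - [0,-0.24,0]
    - [0,-0.33,0]
    - [0,-0.42,0]
    - [0,-0.51,0]
    - [0,-0.6,0]
    - [0,-0.69,0]
    - [0,-0.75,0]
    - [0,-0.8,0]
    - [0,-0.8125,0]
    - [0,-0.8125,0]

```text
time: 13.0
tool_pos: [0.5496, 0.0603, 0.2486]
orientation: [-0.06, -0.704, 0.705, 0.062]
contact_force: [-0.0, -0.4, -0.3]
width: 0.091
```

Run:
```python
from h import *
from plant import get_obs
o=get_obs(); log(o); print(o["q"],o["tool_pos"],o["width"]*87)
t=.85; az=np.radians(-100)
yp=np.array([np.cos(t)*np.cos(az),np.cos(t)*np.sin(az),np.sin(t)]);zp=np.array([-np.sin(t)*np.cos(az),-np.sin(t)*np.sin(az),np.cos(t)]);xp=np.cross(yp,zp)
plan(o,[.5521,.0632,.1747],np.column_stack([xp,-zp,yp]))
```

```text
[ 4.02381501e-01  2.45532924e-01 -1.26870326e-01 -3.49048971e-04
 -1.20129745e+00  9.94993994e-01] [0.54955619 0.0603304  0.24857079] 7.9579844681589575
offset [-2.2 73.9 -3.4] rot [0.8487 0.002  0.002 ] rows>= 6.0
```

Request:
step_arm:
  jaw: [0,0,0,0,0,0,0,0,0,0,0,0]
  offset:
    - [0,0,0]
    - [0,5,0]
    - [0,11,0]
    - [0,20,0]
    - [0,29,-1]
    - [-1,38,-2]
    - [-2,48,-3]
    - [-2,57,-3]
    - [-2,65,-3]
    - [-2,71,-3]
    - [-2,74,-3]
    - [-2,74,-3]
  delta_rot:
    - [0.05,0,0]
    - [0.14,0,0]
    - [0.23,0,0]
    - [0.32,0,0]
    - [0.41,0,0]
    - [0.5,0,0]
    - [0.59,0,0]
    - [0.68,0,0]
    - [0.77,0,0]
    - [0.83,0,0]
    - [0.85,0,0]
    - [0.85,0,0]

```text
time: 14.2
tool_pos: [0.5524, 0.0614, 0.1749]
orientation: [-0.03, -0.351, 0.932, 0.082]
contact_force: [0.3, -0.7, -0.2]
width: 0.089
```

Request:
step_arm:
  jaw: [0,0,0,0,0,0]
  offset:
    - [0,0,0]
    - [0,0,0]
    - [0,0,0]
    - [0,0,0]
    - [0,0,0]
    - [0,0,0]
  delta_rot:
    - [0,0,0]
    - [0,0,0]
    - [0,0,0]
    - [0,0,0]
    - [0,0,0]
    - [0,0,0]

```text
time: 14.8
tool_pos: [0.5527, 0.0623, 0.1762]
orientation: [-0.031, -0.351, 0.932, 0.081]
contact_force: [-1.0, -0.2, -0.6]
width: 0.088
```

Run:
```python
from h import *
from plant import get_obs,camera
o=get_obs(); R=Ro.from_quat(o["orientation"]); print(o["q"],o["tool_pos"],o["width"]*87,o["contact_force"],o["time"],abs(o["qd"]).max())
l=o["tool_pos"]+R.apply([.062,-.0035,.004]); print("label",l,"y angle",np.arccos(R.as_matrix()[2,2]))
s,d=camera("scene"),camera("side")
print(proj(s,l),proj(d,l),proj(s,[.491,.074,.012]),proj(d,[.491,.074,.012]))
cv2.imwrite("pics/p5.png",np.hstack([s["img"][130:430,180:580],d["img"][70:370,180:580]]))
p=cloud(d).reshape(-1,3); p=p[(p[:,2]>.045)&(p[:,2]<.09)&(abs(p[:,0]-.565)<.08)&(abs(p[:,1]+.105)<.03)]
m=p.mean(0);v=np.linalg.svd(p-m,full_matrices=0)[2];print(len(p),np.percentile(p,[1,99],axis=0),"normal",v[2])
```

```text
[ 0.6644315   0.56463678 -0.27269027  0.53002845 -1.45398977  0.46710231] [0.55266821 0.06227726 0.17622794] 7.652779541274303 [-0.9814331  -0.24324362 -0.6379056 ] 14.8 0.004923655788360973
label [0.49160474 0.07302116 0.18152609] y angle 0.7211313825407123
[357.69281088 175.46573953] [289.10246378 162.33685477] [352.21796645 238.20937186] [291.66452028 222.38155862]
636 [[ 0.50311194 -0.11523064  0.04550075]
 [ 0.62066523 -0.09824543  0.07538566]] normal [ 0.08054858  0.99239697 -0.09306004]
```

View pics/p5.png

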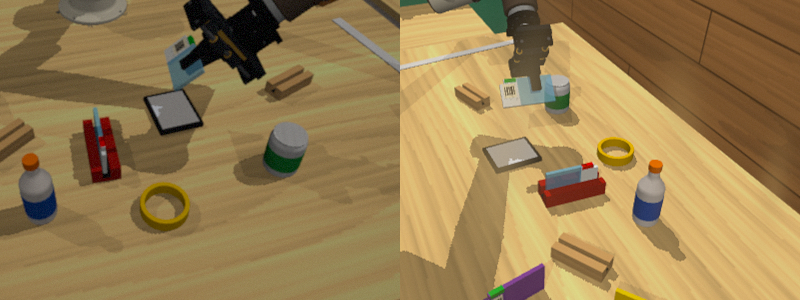

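Label seen at side (290,162), exactly where it was computed. It is over the pad's centre (projected horizontally within about 1–2 mm) and faces upward. The red plate stands in the nest and the bystanders are in place. Handing in.

```bash
python3 -c "
from plant import job_done
print(job_done())"
```

```text
the job is handed in; nothing more can be done
None
```

I finished both parts and handed the job in at about 15 s of robot time. The hand-in gave no verdict.

- **Red plate:** it was lifted from its stand, lowered into the reject nest's slot notch up, and let go. The last check shows it along the slot to within about 0.01 rad and within roughly 5 mm of the middle. It leans about 0.05–0.09 rad, and the gripper is clear of it.
- **Green plate:** it is gripped on its clear part, about 22 mm from its centre on the side away from the frosted end, with the jaws stopped at 8 mm. By the arm's pose the label is about 1 mm from above the pad's middle and 0.18 m above the bench. It faces up within 0.72 rad (limit 0.92), with the arm still. In the side picture the label sits at the pixel I had computed for it.
- **Bystanders:** in the last pictures the glue bottle, tape and tin look unmoved. I judged that by eye and did not measure it.

No check failed. The scene and side cameras disagreed by about 2–4 mm on positions, so I used averages.

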